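# Crank the rotary inspection table at scan speed and stop it on its mark

## Task

Take the orange crank handle of the rotary inspection table, turn the table counter-clockwise (seen from above) up to 10 turns per minute and keep it between 8 and 12 for 7 seconds, never above 14, so that the line camera can scan the brass part. Then bring the table to a stop with its red mark right at the yellow pointer, let go and leave everything at rest. Drive it by the crank only, without touching the metal table or the brass part at its middle, and leave the drag shoe in its pocket and the tools around alone.

Things in the scene. Friction and masses are not known exactly. Their poses are not given: they have to be found in the camera images.
- base: fixed grey round housing, 290 mm across; origin on the vertical axis of all that turns, z = 0. Its +x points to the yellow pointer, a blade 7 mm wide, tip 157 mm from the axis, 50 mm up. A white line camera (top 128 mm up) stands 270 mm from the axis (its lens from 213 mm on), at +37 degrees (counter-clockwise) from the pointer; at -110 degrees a steel pocket (top 62 mm up) reaches over the disc.
- rotor (a joint): angle of the turntable (rad, positive counter-clockwise from above, counts on over turns); at 0 and every 2 pi the mark is at the pointer. Driven only by the crank, through a fluid coupling: torque 0.04 N m s/rad x (crank speed - table speed), no spring: the crank slips, their angles are unrelated. To hold 10 turns/min (1.05 rad/s) the crank turns at 1.7 to 2.6 rad/s, by the hidden drag.
- mark (a point): point on the turntable's top near its rim, 152 mm from the axis, 44 mm up, at the outer end of the red mark (24 mm long, radial, 10 mm wide)
- index (a point): fixed point of the base, 152 mm from the axis, 44 mm up, just inside the tip of the yellow pointer; the mark belongs here
- knob (a point): grip point of the crank handle, on its axis, 95 mm up. The handle is an upright orange sleeve, 26 mm in diameter, from 69 to 117 mm up, 100 mm from the turning axis, on a black ring (80 to 108 mm from the axis, top 54 mm up) that turns endlessly either way. The sleeve spins freely on its pin, so the gripper can keep its yaw. Crank 0.3 kg, no friction but the coupling.
- turntable: aluminium disc, 310 mm across, top 43 mm up, graduated every 15 degrees, with a steel seat 104 mm across, top 60 mm up. Origin on the axis at z = 0, x to the red mark. Nominal 4.5 kg, inertia 0.048 kg m2 (hidden mass varies -30 to +40 percent), bearing drag 0.015 N m s/rad plus dry friction 0.004 N m, plus the drag of the shoe; time constant about 0.85 s.
- workpiece: loose brass turned flange, 56 mm across at the foot, 44 mm high, 0.25 kg, standing on the middle of the steel seat; origin at the centre of its underside (60 mm up), z up
- cleaner: bystander: blue plastic bottle, 56 mm across, 110 mm high, origin under its centre
- caliper: bystander: digital caliper lying flat, 200 x 60 x 13 mm, origin at the middle of its beam
- ring_gauge: bystander: steel ring gauge lying flat, 70 mm across, 22 mm high, origin under its centre
- shoe: green drag shoe: loose puck, 30 mm across, 22 mm high, standing on the turntable 135 mm from its axis, kept from going round by the fixed pocket, with 1.5 mm play. Its weight brakes the disc by dry friction: nominally 25 g and 0.02 N m, but between 0.006 and 0.038 N m by its hidden mass and friction. Origin under its centre. It stays in its pocket.
There are look-alikes about, which are no part of the job. Of the things that look like the workpiece, the largest one is meant.

How it is judged (in metres and radians):
On the way, in this order (a step that is already met when the one before it is completed fails the run):
1. the table turns counter-clockwise at 8 to 12 turns per minute (0.8 to 1.3 rad/s) for 6.5 s on end (velocity of joint rotor between 0.8 and 1.3 rad/s), for 6.5 s.
2. the table stands still with the red mark at the pointer (horizontal distance between mark and index below 0.016 m and velocity of joint rotor between -0.04 and 0.04 rad/s), for 0.5 s.
At the end, for the whole second after the job is handed in: the red mark is within 16 mm (0.1 rad) of the pointer's index point, the turntable stands still (under 0.04 rad/s), and the brass part stands upright on the seat within 12 mm of the axis (all of step 2 and horizontal distance between workpiece and base below 0.012 m and angle between workpiece's own z axis and vertical below 0.1 rad and height (world z) of workpiece above 0.055 m); the robot touches nothing.
It fails at once if the table turns faster than 14 turns per minute (1.5 rad/s) (velocity of joint rotor above 1.5 rad/s).
It fails at once if the robot touches the turntable itself (contact force between any of the arm, the fingers and turntable above 1 N).
It fails at once if the robot touches the brass part or it shifts (contact force between any of the arm, the fingers and workpiece above 1 N or horizontal distance between workpiece and base above 0.015 m).
It fails at once if the drag shoe is taken out of its pocket (distance of shoe from where it was at the start of the episode above 0.012 m).
It fails at once if a bystander is moved (distance of any of cleaner, caliper, ring_gauge from where it was at the start of the episode above 0.02 m).
It also fails if it takes over 67 s, if anything falls off the work surface, if the arm or the gripper's body presses on something with over 40 N, if the wrist force passes 120 N, or if a joint passes its speed limit or range.

## Robot

A 6-joint arm with a two-finger parallel gripper is mounted at the origin on the work surface. World frame = base frame: x ahead of the robot, y to its left, z up, the work surface at z = 0. Lengths are in m, angles in degrees, forces in N, time in s.
With the tool pointing down it reaches from about 0.3 to 0.75 m from the base axis. Payload 8.5 kg.
Tool frame: the origin (TCP) lies midway between the tips of the shut fingers; the grasp point (between the pads) lies 19 mm behind it (env.grasp_offset is the distance from the TCP to the grasp point, in m); z points along the fingers, y is the line along which they close (so a half turn about z gives the same grasp; the last joint's range is limited). The gripper opens to 85 mm and grips with 20 to 120 N. Pads are 22 mm wide; open, the fingers measure 114 mm over their backs; the gripper's body (76 mm by 85 mm) begins 54 mm behind the grasp point. The pads swing forward as they close: fully open they stand 13 mm farther back than shut.
Start: joints at [-12.336, 21.807, 74.336, -0, 83.858, -12.336], TCP at [0.55, 0, 0.231] pointing down, gripper open.
Joint ranges: [-178.18, 178.18], [-50.72, 133.34], [12.68, 142.11], [-81.47, 261.47], [9.98, 163.14], [-165.26, 165.26]. Speed limits (degrees/s): [136.94, 136.94, 180, 180, 180, 180].

## Interface

Orientations are given as a 3x3 rotation matrix whose columns are the frame's x, y, z axes.
In Python, from rig import env gives the robot as it stands.
- The arm moves only by the tool servo_tool, never from a script. Its argument "deltas" is text: rows parted by semicolons, each of 7 numbers parted by spaces: the opening, from 0 (shut) to 1 (fully open), then the shift along the tool's x, y, z in mm, then the turn, a rotation vector about the tool's x, y, z in rad. A call has 1 to 8 rows; each row shifts and turns the commanded pose from where the row before left it, along the tool's axes as they then stand; what a row does not reach is not made up. A row lasts 1/12 s, in which the tool goes at most 41.7 mm and 7.16 degrees, less where a joint would pass 70% of its speed; a pose out of reach is approached as far as the arm can. A call is refused whole if a number of a shift passes 41.7 or a number of a turn 0.125, either way. A call with a gripper value outside its range is refused whole. The fingers move at their own pace and stop on an object; "newtons" is the grip in N (left out, the last holds). Time passes only in rows, so rows that do not move let the fingers close. It gives the time, the measured TCP pose, the force, the opening and the grip force at its end, in the units of the state.
- env.observe(): the state, without advancing time (a new reading comes with each control period).
- env.get_image(name): name is "scene" or "side" or "wrist"; returns a dict with "img" (400x640x3 uint8, red, green, blue), "depth" (400x640 float32, m along the optical axis (not along the pixel's ray), 0 where there is no reading), "camera_matrix" (3x3 intrinsics, pixels), "world_to_cam" (4x4, takes a point from world to camera coordinates). Camera axes: x right, y down, z forward; pixel columns grow to the right and rows downward; lengths in m; the calibration is good to about 2 mm. The wrist camera is an equidistant fisheye: a pixel r from the principal point sees the ray r / f radians off the axis. A picture is of the moment at which its call begins.
- env.close_job(): hands the job in; it is judged then, once.
Trained networks look in a picture, given as the dict that the camera call returned (one of the last four; its "shot" number tells which), for a name from the list of things; names that differ only in an ending like _2 or _b are one class to them, and where a whole thing is asked for, a point or a joint stands for the part that bears it (a point fixed in the world has none). Each returns a list of dicts, best first, with "conf" (0 to 1); they miss things now and then, are a little off and sometimes report something else, mostly with a low value. They report only what shows in the picture. A call takes as long as a camera call. They do not tell look-alikes from the thing itself.
- env.spot_in(name, picture): "bbox" ([centre column, centre row, width, height] in pixels, round what is visible of it).
- env.spot_point(name, picture): "uv" ([column, row] in pixels: a listed point, or the origin of a listed thing).
The state is a dict: "time_s": time; "q": joint angles; "qvel": joint speeds; "joint_efforts": joint torques, N m; "position": TCP position; "tool_rot": TCP orientation; "ft_force": force on the tool from outside, world axes, zero at the start; "wrist_torque": the same for the moment, N m; "grip_width": finger opening in m; "gripper_force": force on a finger pad.
Only numpy, scipy, OpenCV 4.12 (cv2) and the standard library are available. Lean on these libraries where they do the work, as an engineer would, in place of code of your own. Each camera call takes 0.05 s, during which the arm holds its last target. There are 200 camera calls.

## Working session

There is one attempt and no reset: what is moved stays moved. The work goes in short steps, Python scripts to look and compute and a tool call to move; the robot and the scene stay as the last step left them, time stands still between calls to the robot, and variables do not carry over. Pictures are saved under pics/ and viewed, at most 10 in all, crops included, and the job is handed in when it is done.

Besides the shell and the picture viewer there is one more tool, called after "Request:" as a command line: name --argument value ..., lists and objects as JSON in quotes. servo_tool: Moves the arm, as the interface text tells. Its arguments: {"type":"object","properties":{"deltas":{"type":"string"},"newtons":{"type":"number"}},"required":["deltas"]}

```bash
mkdir -p pics; ls
cat > h.py <<'E'
import numpy as np, cv2
from rig import env
def ray(p,uv):
    K=p["camera_matrix"];T=np.array(p["world_to_cam"]);d=np.array([(uv[0]-K[0][2])/K[0][0],(uv[1]-K[1][2])/K[1][1],1.])
    R=T[:3,:3];return -R.T@T[:3,3], R.T@d
def atz(p,uv,z):
    o,d=ray(p,uv);return o+d*(z-o[2])/d[2]
def tri(rs):
    A=0;b=0
    for o,d in rs:
        d=d/np.linalg.norm(d);M=np.eye(3)-np.outer(d,d);A=A+M;b=b+M@o
    return np.linalg.solve(A,b)
def save(p,n): cv2.imwrite("pics/"+n,p["img"][:,:,::-1])
E
python3 - <<'E'
from h import *
s=env.observe();print(s)
ps={n:env.get_image(n) for n in("scene","side")}
for n,p in ps.items():
    save(p,n+"0.png")
    for k in("knob","mark","index","workpiece","base","turntable","shoe"):
        r=env.spot_point(k,p);print(n,k,[(np.round(a["uv"],1).tolist(),round(a["conf"],2)) for a in r[:3]])
    print(p["shot"],p["camera_matrix"],p["world_to_cam"])
E
```

```text
pics
{'time_s': 0.0, 'q': array([-1.23353238e+01,  2.18409750e+01,  7.43850522e+01, -2.26941116e-04,
        8.38565231e+01, -1.23346368e+01]), 'qvel': array([-0.09629901, -0.04395742, -0.11363817,  0.02842858, -0.01833777,
        0.03420234]), 'joint_efforts': array([-1.00240642e-03, -4.48466885e+01, -2.31285810e+01, -2.87182611e-04,
        4.73836102e-03,  1.77242771e-05]), 'position': array([5.49712010e-01, 6.39961633e-05, 2.30710155e-01]), 'tool_rot': array([[ 1.17784484e-05,  9.99999008e-01, -1.40835335e-03],
       [ 9.99999954e-01, -1.13503913e-05,  3.03949178e-04],
       [ 3.03932891e-04, -1.40835687e-03, -9.99998962e-01]]), 'ft_force': array([-0.02908119, -0.40889616, -0.14125928]), 'wrist_torque': array([-0.01441595,  0.01577571,  0.02852837]), 'gripper_force': 0.0, 'grip_width': 0.0852363484486794}
scene knob []
scene mark [([261.1, 207.9], 0.93)]
scene index [([316.0, 230.9], 0.84)]
scene workpiece [([267.6, 274.9], 0.81), ([313.5, 195.4], 0.57), ([240.0, 258.2], 0.52)]
scene base [([313.0, 207.7], 0.86)]
scene turntable [([309.4, 209.7], 0.84)]
scene shoe [([266.7, 19
[... 345 characters left out ...]

side knob []
side mark [([360.9, 220.2], 0.8)]
side index [([326.8, 196.7], 0.74)]
side workpiece [([317.2, 220.5], 0.64), ([377.7, 210.1], 0.51), ([364.1, 192.8], 0.5)]
side base [([314.6, 231.1], 0.97), ([357.4, 326.5], 0.7)]
side turntable [([311.2, 234.5], 0.9)]
side shoe [([348.4, 238.7], 0.47)]
2 [[381.69211469   0.         316.53238257]
 [  0.         381.69211469 201.91507458]
 [  0.           0.           1.        ]] [[ 7.47051403e-01 -6.64766271e-01  8.46716844e-05 -4.52106888e-01]
 [-4.15955323e-01 -4.67541848e-01 -7.79990891e-01  3.19945571e-01]
 [ 5.18551223e-01  5.82658070e-01 -6.25790862e-01  1.00979196e+00]
 [ 0.00000000e+00  0.00000000e+00  0.00000000e+00  1.00000000e+00]]
```

View pics/scene0.png

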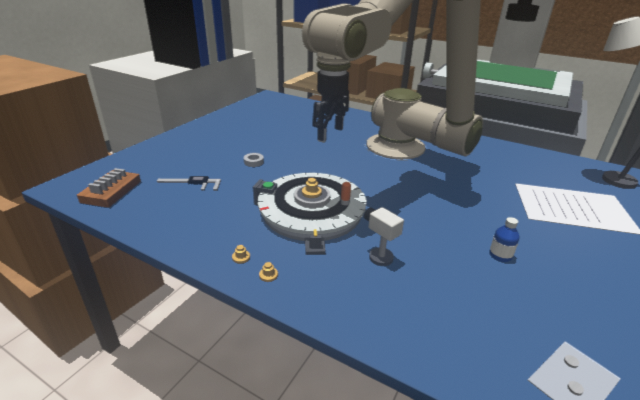

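View pics/side0.png

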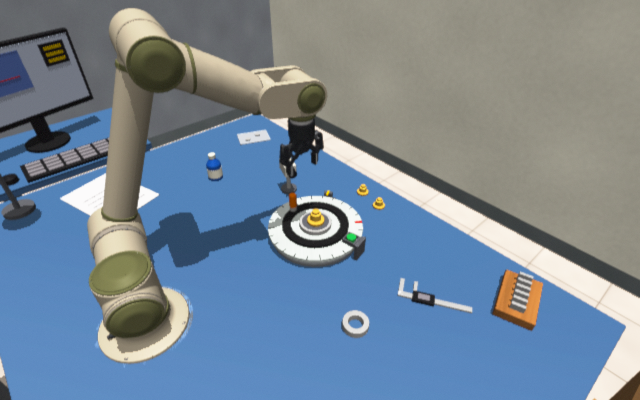

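The scene view shows the table at about (312,203), the crank at (346,192), the mark at (262,208), the pointer at (316,235), the shoe at (267,187) and the camera at (385,225). The side view shows the table at (316,228), the crank at (293,201), the mark at (360,222) and the shoe at (352,240).

Run:
```python
from h import *
ps={n:env.get_image(n) for n in("scene","side")}
det={}
for n,p in ps.items():
    hsv=cv2.cvtColor(p["img"],cv2.COLOR_RGB2HSV)
    m=((hsv[...,0]<14)&(hsv[...,1]>150)&(hsv[...,2]>60)).astype(np.uint8)
    box={"scene":(330,370,170,215),"side":(283,303,185,220)}[n]
    mm=np.zeros_like(m);mm[box[2]:box[3],box[0]:box[1]]=m[box[2]:box[3],box[0]:box[1]]
    ys,xs=np.nonzero(mm);print(n,"orange",len(xs),xs.mean(),ys.mean(),xs.min(),xs.max(),ys.min(),ys.max())
    det[n]=(xs.mean(),ys.mean())
    o,d=ray(p,(0,0));print("cam",o)
print("knob tri",tri([ray(ps[n],det[n]) for n in ps]))
pt={"mark":[(261.1,207.9),(360.9,220.2)],"index":[(316,230.9),(326.8,196.7)],"base":[(313,207.7),(314.6,231.1)],"wp":[(313.5,195.4),(317.2,220.5)],"shoe":[(266.7,190.1),(348.4,238.7)]}
for k,(a,b) in pt.items(): print(k,tri([ray(ps["scene"],a),ray(ps["side"],b)]))
for n,p in ps.items():
    for k in("workpiece","cleaner"):
      print(n,k,[(np.round(a["bbox"],1).tolist(),round(a["conf"],2)) for a in env.spot_in(k,p)[:3]])
# disc top fit by depth: points z 0.038..0.048
for n,p in ps.items():
    K=p["camera_matrix"];v,u=np.mgrid[:400,:640];D=p["depth"]
    P=np.stack([(u-K[0][2])/K[0][0]*D,(v-K[1][2])/K[1][1]*D,D],-1)
    T=p["world_to_cam"];W=(P-T[:3,3])@T[:3,:3]
    img=p["img"].astype(int)
    m=(D>0)&(W[...,2]>.038)&(W[...,2]<.048)&(img.min(-1)>120)
    m2=cv2.morphologyEx(m.astype(np.uint8),cv2.MORPH_OPEN,np.ones((2,2)))
    q=W[m2>0][:,:2];c=np.median(q,0)
    q=q[np.linalg.norm(q-c,axis=1)<.25].astype(np.float32);print(n,len(q),cv2.minEnclosingCircle(q))
for n,p in ps.items(): print(n,"axis z0 ->",atz(p,pt["base"][0 if n=="scene" else 1],0), "wp z.06",atz(p,pt["wp"][0 if n=="scene" else 1],.06))
```

```text
<stdin>:9: RuntimeWarning: Mean of empty slice.
  ret = ret.dtype.type(ret / rcount)
Traceback (most recent call last):
ValueError: zero-size array to reduction operation minimum which has no identity
```

Run:
```python
from h import *
ps={n:env.get_image(n) for n in("scene","side")}
det={}
for n,p in ps.items():
    hsv=cv2.cvtColor(p["img"],cv2.COLOR_RGB2HSV)
    m=((hsv[...,0]<14)&(hsv[...,1]>110)&(hsv[...,2]>35)).astype(np.uint8)
    box={"scene":(330,370,170,215),"side":(283,303,185,220)}[n]
    mm=np.zeros_like(m);mm[box[2]:box[3],box[0]:box[1]]=m[box[2]:box[3],box[0]:box[1]]
    ys,xs=np.nonzero(mm);print(n,"orange",len(xs))
    if len(xs)==0: print(p["img"][192,340:354]);det[n]=(346,193);continue
    print(xs.mean(),ys.mean(),xs.min(),xs.max(),ys.min(),ys.max())
    det[n]=(xs.mean(),ys.mean())
    o,d=ray(p,(0,0));print("cam",o)
print("knob tri",tri([ray(ps[n],det[n]) for n in ps]))
pt={"mark":[(261.1,207.9),(360.9,220.2)],"index":[(316,230.9),(326.8,196.7)],"base":[(313,207.7),(314.6,231.1)],"wp":[(313.5,195.4),(317.2,220.5)],"shoe":[(266.7,190.1),(348.4,238.7)]}
for k,(a,b) in pt.items(): print(k,tri([ray(ps["scene"],a),ray(ps["side"],b)]))
for n,p in ps.items():
    K=p["camera_matrix"];v,u=np.mgrid[:400,:640];D=p["depth"]
    P=np.stack([(u-K[0][2])/K[0][0]*D,(v-K[1][2])/K[1][1]*D,D],-1)
    T=p["world_to_cam"];W=(P-T[:3,3])@T[:3,:3]
    img=p["img"].astype(int)
    m=(D>0)&(W[...,2]>.038)&(W[...,2]<.048)&(img.min(-1)>120)
    m2=cv2.morphologyEx(m.astype(np.uint8),cv2.MORPH_OPEN,np.ones((2,2)))
    q=W[m2>0][:,:2];c=np.median(q,0)
    q=q[np.linalg.norm(q-c,axis=1)<.25].astype(np.float32);print(n,len(q),cv2.minEnclosingCircle(q))
for n,p in ps.items():
    i=0 if n=="scene" else 1
    print(n,"axis z0",atz(p,pt["base"][i],0),"wp",atz(p,pt["wp"][i],.06),"mark",atz(p,pt["mark"][i],.044),"idx",atz(p,pt["index"][i],.044))
```

```text
scene orange 104
345.8076923076923 190.71153846153845 343 349 183 199
cam [1.40635601 0.44900495 0.65955583]
side orange 41
292.2439024390244 199.29268292682926 289 296 192 207
cam [-0.05279871 -0.7393209   0.88151149]
knob tri [0.54846142 0.05618061 0.09470228]
mark [ 0.68336152 -0.13215095  0.04774688]
index [0.68928771 0.04232801 0.041865  ]
base [ 0.56017706 -0.04045359  0.01135952]
wp [ 0.56674204 -0.04027844  0.05588795]
shoe [ 0.59451633 -0.1707718   0.04745774]
scene 2265 ((0.5488612651824951, -0.028312362730503082), 0.17358393967151642)
side 2546 ((0.5775923132896423, -0.04389433562755585), 0.17263731360435486)
scene axis z0 [ 0.54507068 -0.04882997  0.        ] wp [ 0.56870406 -0.03434527  0.06      ] mark [ 0.67900356 -0.13579387  0.044     ] idx [0.69003246 0.04511063 0.044     ]
side axis z0 [ 5.68326845e-01 -3.16300241e-02 -1.11022302e-16] wp [ 0.56553519 -0.04781037  0.06      ] mark [ 0.68660189 -0.12933724  0.044     ] idx [0.68831578 0.03832771 0.044     ]
```

```bash
cat >> h.py <<'E'
def rayw(p,uv):
    K=p["camera_matrix"];T=np.array(p["world_to_cam"]);x=(uv[0]-K[0][2])/K[0][0];y=(uv[1]-K[1][2])/K[1][1]
    r=np.hypot(x,y)+1e-12;d=np.array([x/r*np.sin(r),y/r*np.sin(r),np.cos(r)])
    R=T[:3,:3];return -R.T@T[:3,3], R.T@d
E
python3 - <<'E'
from h import *
import pickle
p=env.get_image("wrist");save(p,"w0.png");pickle.dump(p,open("w0.pkl","wb"))
for k in("knob","mark","index","workpiece","base","turntable","shoe"):
    for a in env.spot_point(k,p)[:2]:
        o,d=rayw(p,a["uv"]);z={"knob":.095,"mark":.044,"index":.044,"workpiece":.06,"base":0,"turntable":0,"shoe":.043}[k]
        print(k,np.round(a["uv"],1),round(a["conf"],2),o+d*(z-o[2])/d[2])
print(p["camera_matrix"],o)
E
```

```text
knob [317.9 131.2] 0.63 [0.55018773 0.0546573  0.095     ]
mark [421.5 275. ] 0.78 [ 0.68513304 -0.13060679  0.044     ]
mark [348.1 308.4] 0.22 [ 0.59048826 -0.18075713  0.044     ]
index [440.4 143. ] 0.93 [0.68796569 0.04020528 0.044     ]
workpiece [508.7 228.1] 0.75 [ 0.79353754 -0.05974245  0.06      ]
workpiece [328.7 223.4] 0.66 [ 0.56196917 -0.04934557  0.06      ]
base [326.7 201. ] 0.71 [ 0.56123554 -0.04365944  0.        ]
turntable [327.7 203.1] 0.74 [ 0.56253902 -0.04649306  0.        ]
turntable [419.7 276.9] 0.53 [ 0.70072534 -0.16229735  0.        ]
shoe [349.3 307.4] 0.82 [ 0.59214397 -0.17985048  0.043     ]
[[309.70691629   0.         318.1730181 ]
 [  0.         309.70691629 201.64839863]
 [  0.           0.           1.        ]] [0.55058885 0.08295495 0.37394806]
```

View pics/w0.png

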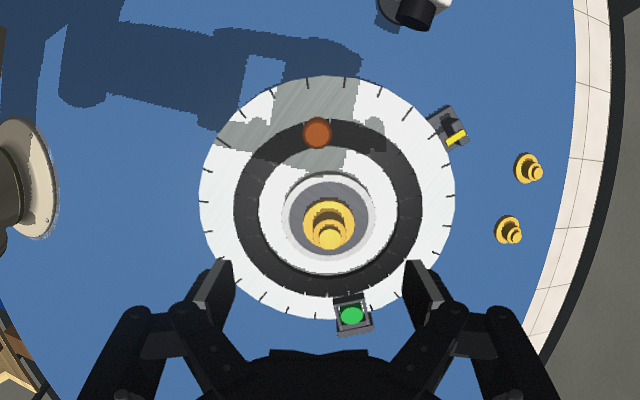

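The wrist view shows the orange knob at (317,132), the brass part at (329,225), the pointer at (455,138) and the shoe at (351,315). The mark is behind the right finger.

Run:
```python
from h import *
import pickle
from scipy.optimize import least_squares
p=pickle.load(open("w0.pkl","rb"));img=p["img"];hsv=cv2.cvtColor(img,cv2.COLOR_RGB2HSV)
blue=(hsv[...,0]>100)&(hsv[...,0]<125)&(hsv[...,1]>110)
def P(uv,z): o,d=rayw(p,uv);return (o+d*(z-o[2])/d[2])[:2]
Q=[]
for a in np.deg2rad(np.r_[150:345:3]):   # image angles, y down
    for r in range(90,150):
        u,v=327+r*np.cos(a),200+r*np.sin(a)
        if blue[int(v+.5),int(u+.5)]: Q.append(P((u,v),.043));break
Q=np.array(Q)
f=lambda c:np.hypot(*(Q-c[:2]).T)-c[2]
s=least_squares(f,[.56,-.04,.155],loss="soft_l1",f_scale=.001);print("rim",s.x,np.median(abs(s.fun)))
blk=(img.max(-1)<60)
R=[]
for a in np.deg2rad(np.r_[120:260:3,285:400:3]):
    for r in range(50,110):
        u,v=327+r*np.cos(a),205+r*np.sin(a)
        if blk[int(v+.5),int(u+.5)]: R.append(P((u,v),.054));break
R=np.array(R);f=lambda c:np.hypot(*(R-c[:2]).T)-c[2]
s2=least_squares(f,[.56,-.04,.08],loss="soft_l1",f_scale=.001);print("ring in",s2.x,np.median(abs(s2.fun)))
m=((hsv[...,0]<14)&(hsv[...,1]>140)).astype(np.uint8);m[:110]=0;m[150:]=0
ys,xs=np.nonzero(m[:,300:336]);xs=xs+300;uv=(xs.mean(),ys.mean());print(uv,len(xs),P(uv,.117),P(uv,.11), P((317.9,131.2),.095))
```

```text
rim [ 0.5615555  -0.04543752  0.15578788] 0.0003526362093067559
ring in [ 0.56141699 -0.04191475  0.07937601] 0.0006390799538177894
(np.float64(316.7529239766082), np.float64(132.57894736842104)) 684 [0.54926987 0.05573323] [0.54923394 0.05499164] [0.55018773 0.0546573 ]
```

Request:
servo_tool --deltas "0.9 28 -0.5 20 0 0 0; 0.9 28 -0.5 20 0 0 0; 0.9 0 0 15 0 0 0; 0.9 0 0 0 0 0 0" --newtons 30

```text
time_s: 1.73
position: [0.5476, 0.0572, 0.1736]
tool_rot: [[-0.002, 1.0, -0.005], [1.0, 0.002, 0.001], [0.001, -0.005, -1.0]]
ft_force: [-1.2, -0.2, -0.1]
grip_width: 0.0768
gripper_force: 0.0
```

Run:
```python
from h import *
import pickle
from scipy.optimize import least_squares
p0=pickle.load(open("w0.pkl","rb"));p=env.get_image("wrist");save(p,"w1.png");pickle.dump(p,open("w1.pkl","wb"))
print(env.observe()["position"],rayw(p,(0,0))[0])
img=p["img"];hsv=cv2.cvtColor(img,cv2.COLOR_RGB2HSV)
m=((hsv[...,0]<14)&(hsv[...,1]>140)).astype(np.uint8)
n,l,st,ce=cv2.connectedComponentsWithStats(m)
for i in range(1,n):
    if st[i,4]>60: print(st[i],ce[i])
a=env.spot_point("knob",p)[:1];b=env.spot_point("index",p)[:1];print(a,b)
if a: print("tri",tri([rayw(p0,(317.9,131.2)),rayw(p,a[0]["uv"])]))
```

```text
[0.5484447  0.05633612 0.17538346] [0.54877452 0.14007672 0.31625023]
[ 303  192   35   48 1289] [320.81691234 216.51202483]
[{'uv': [320.1, 214.1], 'conf': 0.95}] [{'uv': [458.4, 208.8], 'conf': 0.88}]
tri [0.54963255 0.05462259 0.09471321]
```

View pics/w1.png

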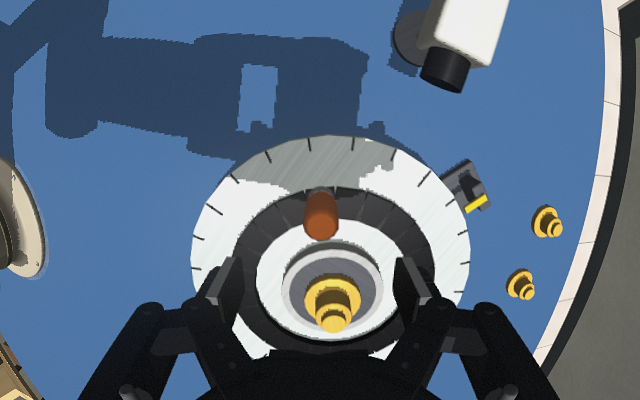

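The knob is at (320,215), clear between the fingers, and the brass part is at (332,305). Triangulation puts the knob at (0.5496, 0.0546, 0.0947), which matches the stated height and the 100 mm radius.

Request:
servo_tool --deltas "0.75 -1.7 1.2 25 0 0 0; 0.75 0 0 25 0 0 0; 0.75 0 0 25 0 0 0; 0.75 0 0 23 0 0 0; 0.75 0 0 0 0 0 0; 0.75 0 0 0 0 0 0"

```text
time_s: 2.38
position: [0.5507, 0.0536, 0.079]
tool_rot: [[0.001, 1.0, 0.0], [1.0, -0.001, -0.0], [-0.0, 0.0, -1.0]]
ft_force: [0.4, -0.1, 0.3]
grip_width: 0.0641
gripper_force: 0.0
```

Request:
servo_tool --deltas "0 0 0 0 0 0 0; 0 0 0 0 0 0 0; 0 0 0 0 0 0 0; 0 0 0 0 0 0 0; 0 0 0 0 0 0 0; 0 0 0 0 0 0 0; 0 0 0 0 0 0 0" --newtons 30

```text
time_s: 2.97
position: [0.5511, 0.0542, 0.0799]
tool_rot: [[-0.0, 1.0, 0.003], [1.0, 0.0, -0.0], [-0.0, 0.003, -1.0]]
ft_force: [0.1, -0.2, 6.4]
grip_width: 0.025
gripper_force: 29.6
```

Run:
```python
from h import *
s=env.observe();print(s["time_s"],s["position"],s["tool_rot"].round(4).tolist(),s["ft_force"],s["grip_width"],s["gripper_force"])
for n in("wrist","scene","side"):
    p=env.get_image(n);save(p,n+"2.png")
    f=rayw if n=="wrist" else ray
    for a in env.spot_point("mark",p)[:2]:
        o,d=f(p,a["uv"]);q=o+d*(.044-o[2])/d[2]-[.5615,-.0446,0];print(n,a,np.hypot(*q[:2]),np.arctan2(q[1],q[0]))
```

```text
2.9667 [0.55105448 0.05418495 0.07986986] [[-0.0001, 1.0, 0.0031], [1.0, 0.0001, -0.0004], [-0.0004, 0.0031, -1.0]] [ 0.12243355 -0.22579626  6.38111219] 0.025001313707831884 29.622429037699476
wrist {'uv': [449.3, 392.2], 'conf': 0.82} 0.1505983051407225 -0.6007824311275667
scene {'uv': [262.0, 207.6], 'conf': 0.93} 0.14603696246607556 -0.6640683252232817
side {'uv': [361.0, 219.9], 'conf': 0.8} 0.15176550453102075 -0.5859772257179827
```

```bash
cat > plan.py <<'E'
# usage: plan.py rate1*n rate2 ... (rad/s per row); state angle kept in ang.json
import sys,json,os,numpy as np
st=json.load(open("ang.json")) if os.path.exists("ang.json") else {"a":np.deg2rad(96.9),"p":None}
a=st["a"];f=lambda a:100*np.array([np.sin(a),np.cos(a)])
p=np.array(st["p"]) if st["p"] else f(a)
rates=[]
for t in sys.argv[1:]:
    r,_,n=t.partition("*");rates+=[float(r)]*int(n or 1)
rows=[]
for r in rates:
    a+=r/12;d=np.round(f(a)-p,1);p=p+d;rows.append("0 %g %g 0 0 0 0"%(d[0],d[1]))
for i in range(0,len(rows),8):print("; ".join(rows[i:i+8]))
json.dump({"a":a,"p":p.tolist()},open("ang.json","w"))
E
cat > meas.py <<'E'
import sys,json,os
from h import *
C=np.array([.5615,-.0446])
def red(p,fn):
    h=cv2.cvtColor(p["img"],cv2.COLOR_RGB2HSV)
    m=((h[...,0]<6)|(h[...,0]>172))&(h[...,1]>130)&(h[...,2]>60)
    ys,xs=np.nonzero(m);Q=[]
    for u,v in zip(xs,ys):
        o,d=fn(p,(u,v))
        if d[2]<-.1:
            q=(o+d*(.044-o[2])/d[2])[:2]-C;r=np.hypot(*q)
            if .122<r<.16:Q.append(q)
    if len(Q)<4:return None
    q=np.median(Q,0);return round(float(np.arctan2(q[1],q[0])),3),round(float(np.hypot(*q)),3),len(Q),round(float(np.std(np.array(Q)@[-q[1],q[0]])/np.hypot(*q)),3)
s=env.observe();k=s["position"][:2]-C
print("t",s["time_s"],"crank",round(float(np.arctan2(k[1],k[0])),3),"r",round(float(np.hypot(*k)),4),"z",s["position"][2],"F",s["ft_force"].round(1))
for n in sys.argv[1:]:
    t=env.observe()["time_s"];p=env.get_image(n);print(n,t,red(p,rayw if n=="wrist" else ray))
E
python3 meas.py wrist side scene; python3 plan.py .5 .9 1.3 1.6 1.9*20
```

```text
t 3.2667 crank 1.676 r 0.0993 z 0.07985566830298413 F [-1.2  1.   4.6]
wrist 3.2667 (-0.643, 0.139, 79, 0.002)
side 3.3167 (-0.633, 0.142, 12, 0.003)
scene 3.3667 (-0.637, 0.141, 9, 0.002)
0 -0.6 -4.1 0 0 0 0; 0 -1.5 -7.4 0 0 0 0; 0 -3.1 -10.3 0 0 0 0; 0 -5.3 -12.3 0 0 0 0; 0 -8.4 -13.4 0 0 0 0; 0 -10.4 -11.9 0 0 0 0; 0 -12.1 -10.1 0 0 0 0; 0 -13.6 -8.1 0 0 0 0
0 -14.7 -5.9 0 0 0 0; 0 -15.4 -3.5 0 0 0 0; 0 -15.8 -1 0 0 0 0; 0 -15.8 1.5 0 0 0 0; 0 -15.3 4 0 0 0 0; 0 -14.5 6.3 0 0 0 0; 0 -13.3 8.6 0 0 0 0; 0 -11.8 10.5 0 0 0 0
0 -10 12.3 0 0 0 0; 0 -7.9 13.7 0 0 0 0; 0 -5.7 14.7 0 0 0 0; 0 -3.2 15.5 0 0 0 0; 0 -0.8 15.8 0 0 0 0; 0 1.7 15.7 0 0 0 0; 0 4.1 15.3 0 0 0 0; 0 6.6 14.4 0 0 0 0
```

Request:
servo_tool --deltas "0 -0.6 -4.1 -2 0 0 0; 0 -1.5 -7.4 0 0 0 0; 0 -3.1 -10.3 0 0 0 0; 0 -5.3 -12.3 0 0 0 0; 0 -8.4 -13.4 0 0 0 0; 0 -10.4 -11.9 0 0 0 0; 0 -12.1 -10.1 0 0 0 0; 0 -13.6 -8.1 0 0 0 0"

```text
time_s: 4.08
position: [0.4714, -0.001, 0.0801]
tool_rot: [[-0.0, 1.0, 0.0], [1.0, 0.0, -0.0], [-0.0, 0.0, -1.0]]
ft_force: [6.0, -2.0, -13.5]
grip_width: 0.0248
gripper_force: 31.1
```

Request:
servo_tool --deltas "0 -14.7 -5.9 0 0 0 0; 0 -15.4 -3.5 0 0 0 0; 0 -15.8 -1 0 0 0 0; 0 -15.8 1.5 0 0 0 0; 0 -15.3 4 0 0 0 0; 0 -14.5 6.3 0 0 0 0; 0 -13.3 8.6 0 0 0 0; 0 -11.8 10.5 0 0 0 0"

```text
time_s: 4.75
position: [0.4925, -0.1181, 0.0801]
tool_rot: [[0.0, 1.0, -0.002], [1.0, -0.0, 0.001], [0.001, -0.002, -1.0]]
ft_force: [1.4, 3.9, -7.4]
grip_width: 0.0247
gripper_force: 31.6
```

```bash
python3 meas.py wrist; python3 plan.py 2.1*8 2*8 | tail -2; cat ang.json
```

```text
t 4.75 crank -2.325 r 0.1008 z 0.08007226683806895 F [ 1.4  3.9 -7.4]
wrist 4.75 (-0.164, 0.144, 115, 0.002)
0 9.7 14.5 0 0 0 0; 0 12.1 12.6 0 0 0 0; 0 14.1 10.3 0 0 0 0; 0 15.7 7.7 0 0 0 0; 0 16.8 4.8 0 0 0 0; 0 17.4 1.8 0 0 0 0; 0 17.5 -1.2 0 0 0 0; 0 16.9 -4.3 0 0 0 0
0 15.2 -6.7 0 0 0 0; 0 13.9 -9.2 0 0 0 0; 0 12.2 -11.3 0 0 0 0; 0 10.2 -13.2 0 0 0 0; 0 7.8 -14.7 0 0 0 0; 0 5.2 -15.8 0 0 0 0; 0 2.6 -16.5 0 0 0 0; 0 -0.2 -16.6 0 0 0 0
{"a": 7.949557378515838, "p": [99.57573419294452, -9.513683883464719]}
```

Request:
servo_tool --deltas "0 -10 12.3 0 0 0 0; 0 -7.9 13.7 0 0 0 0; 0 -5.7 14.7 0 0 0 0; 0 -3.2 15.5 0 0 0 0; 0 -0.8 15.8 0 0 0 0; 0 1.7 15.7 0 0 0 0; 0 4.1 15.3 0 0 0 0; 0 6.6 14.4 0 0 0 0"

```text
time_s: 5.47
position: [0.6106, -0.1323, 0.0801]
tool_rot: [[0.0, 1.0, -0.001], [1.0, -0.0, 0.001], [0.001, -0.001, -1.0]]
ft_force: [-1.9, 2.3, -3.3]
grip_width: 0.0251
gripper_force: 32.0
```

```bash
python3 meas.py wrist
```

```text
t 5.4667 crank -1.06 r 0.1005 z 0.08005546661159244 F [-1.9  2.3 -3.3]
wrist 5.4667 (0.299, 0.144, 432, 0.003)
```

Request:
servo_tool --deltas "0 9.7 14.5 0 0 0 0; 0 12.1 12.6 0 0 0 0; 0 14.1 10.3 0 0 0 0; 0 15.7 7.7 0 0 0 0; 0 16.8 4.8 0 0 0 0; 0 17.4 1.8 0 0 0 0; 0 17.5 -1.2 0 0 0 0; 0 16.9 -4.3 0 0 0 0"

```text
time_s: 6.18
position: [0.6555, -0.0115, 0.08]
tool_rot: [[-0.0, 1.0, -0.003], [1.0, 0.0, -0.0], [-0.0, -0.003, -1.0]]
ft_force: [-7.6, -3.6, -1.4]
grip_width: 0.025
gripper_force: 32.3
```

```bash
python3 meas.py wrist side
```

```text
t 6.1833 crank 0.338 r 0.0996 z 0.08000396865033622 F [-7.6 -3.6 -1.4]
wrist 6.1833 (0.827, 0.143, 576, 0.002)
side 6.2333 (0.872, 0.141, 7, 0.002)
```

Request:
servo_tool --deltas "0 15.2 -6.7 0 0 0 0; 0 13.9 -9.2 0 0 0 0; 0 12.2 -11.3 0 0 0 0; 0 10.2 -13.2 0 0 0 0; 0 7.8 -14.7 0 0 0 0; 0 5.2 -15.8 0 0 0 0; 0 2.6 -16.5 0 0 0 0; 0 -0.2 -16.6 0 0 0 0"

```text
time_s: 6.95
position: [0.5514, 0.0544, 0.0801]
tool_rot: [[-0.001, 1.0, -0.0], [1.0, 0.001, -0.002], [-0.002, -0.0, -1.0]]
ft_force: [1.7, -9.9, -8.7]
grip_width: 0.0252
gripper_force: 31.5
```

```bash
python3 meas.py wrist
cat > fit.py <<'E'
import numpy as np
from scipy.optimize import least_squares
def sim(segs,I,d,w=0,th=-.638,out=None):
    # segs: (t0,t1,rate); returns times, theta, w
    dt=1/240;T=[segs[0][0]];TH=[th];W=[w];t=segs[0][0];L=.06;wl=0
    while t<segs[-1][1]-1e-9:
        wc=next(r for a,b,r in segs if a-1e-9<=t<b-1e-9) if any(a-1e-9<=t<b-1e-9 for a,b,r in segs) else 0
        wl+=(wc-wl)*dt/L
        tau=.04*(wl-w)-.015*w
        if abs(w)<1e-3 and abs(tau)<d: w=0
        else:
            s=np.sign(w) if abs(w)>1e-3 else np.sign(tau)
            wn=w+dt*(tau-s*d)/I
            w=0 if wn*w<0 and abs(tau)<d else wn
        th+=w*dt;t+=dt;T.append(t);TH.append(th);W.append(w)
    return np.array(T),np.array(TH),np.array(W)
def rowsegs(calls):
    S=[]
    for t0,rates in calls:
        for i,r in enumerate(rates):S.append((t0+i/12,t0+(i+1)/12,r))
    return S
def fit(calls,obs):
    S=rowsegs(calls);t,a=np.array(obs).T
    def f(x):
        T,TH,W=sim(S,*x);return np.interp(t,T,TH)-a
    s=least_squares(f,[.048,.024],x_scale=[.01,.01]);T,TH,W=sim(S,*s.x)
    return s.x,s.fun,TH[-1],W[-1],np.interp([t[0]],T,W)
E
cat > data.py <<'E'
calls=[(3.4167,[.5,.9,1.3,1.6]+[1.9]*4),(4.0833,[1.9]*8),(4.8,[1.9]*8),(5.5167,[2.1]*8),(6.2833,[2.0]*8)]
obs=[(4.75,-.164),(5.4667,.299),(6.1833,.827),(6.2333,.872)]
E
python3 - <<'E'
from fit import *;from data import *
print(fit(calls,obs))
E
python3 plan.py 2.2*16
```

```text
t 6.95 crank 1.672 r 0.0995 z 0.08008241740556302 F [ 1.7 -9.9 -8.7]
wrist 6.95 (1.381, 0.142, 510, 0.002)
(array([0.02772274, 0.03306401]), array([-0.00348833,  0.00535643,  0.00105565, -0.00334359]), np.float64(1.3694233656854626), np.float64(0.7715955885713842), array([0.68040483]))
0 -3.4 -18 0 0 0 0; 0 -6.7 -17.1 0 0 0 0; 0 -9.6 -15.6 0 0 0 0; 0 -12.3 -13.5 0 0 0 0; 0 -14.6 -11.1 0 0 0 0; 0 -16.3 -8.2 0 0 0 0; 0 -17.6 -5.2 0 0 0 0; 0 -18.2 -1.8 0 0 0 0
0 -18.3 1.5 0 0 0 0; 0 -17.6 4.9 0 0 0 0; 0 -16.5 7.9 0 0 0 0; 0 -14.8 10.8 0 0 0 0; 0 -12.5 13.4 0 0 0 0; 0 -9.9 15.4 0 0 0 0; 0 -6.9 16.9 0 0 0 0; 0 -3.7 18 0 0 0 0
```

Request:
servo_tool --deltas "0 -3.4 -18 0 0 0 0; 0 -6.7 -17.1 0 0 0 0; 0 -9.6 -15.6 0 0 0 0; 0 -12.3 -13.5 0 0 0 0; 0 -14.6 -11.1 0 0 0 0; 0 -16.3 -8.2 0 0 0 0; 0 -17.6 -5.2 0 0 0 0; 0 -18.2 -1.8 0 0 0 0"

```text
time_s: 7.67
position: [0.4611, -0.0442, 0.0801]
tool_rot: [[-0.0, 1.0, -0.0], [1.0, 0.0, 0.0], [0.0, -0.0, -1.0]]
ft_force: [5.6, 1.0, -13.3]
grip_width: 0.025
gripper_force: 31.5
```

Request:
servo_tool --deltas "0 -18.3 1.5 0 0 0 0; 0 -17.6 4.9 0 0 0 0; 0 -16.5 7.9 0 0 0 0; 0 -14.8 10.8 0 0 0 0; 0 -12.5 13.4 0 0 0 0; 0 -9.9 15.4 0 0 0 0; 0 -6.9 16.9 0 0 0 0; 0 -3.7 18 0 0 0 0"

```text
time_s: 8.33
position: [0.551, -0.1449, 0.0801]
tool_rot: [[0.001, 1.0, -0.001], [1.0, -0.001, 0.0], [0.0, -0.001, -1.0]]
ft_force: [-0.6, 2.8, -8.0]
grip_width: 0.0249
gripper_force: 32.1
```

```bash
python3 meas.py wrist
cat >> data.py <<'E'
calls+=[(7.0,[2.2]*16)]
obs+=[(6.95,1.381)]
E
python3 plan.py 2.3*16; cat ang.json
```

```text
t 8.3333 crank -1.675 r 0.1008 z 0.08009638951195264 F [-0.6  2.8 -8. ]
wrist 8.3333 None
0 -0.4 19.1 0 0 0 0; 0 3.4 18.8 0 0 0 0; 0 6.8 17.9 0 0 0 0; 0 10.2 16.2 0 0 0 0; 0 13 14.1 0 0 0 0; 0 15.5 11.2 0 0 0 0; 0 17.3 8.1 0 0 0 0; 0 18.6 4.7 0 0 0 0
0 19.1 1 0 0 0 0; 0 18.9 -2.6 0 0 0 0; 0 18.1 -6.2 0 0 0 0; 0 16.6 -9.5 0 0 0 0; 0 14.5 -12.5 0 0 0 0; 0 11.9 -15 0 0 0 0; 0 8.7 -17.1 0 0 0 0; 0 5.4 -18.3 0 0 0 0
{"a": 13.949557378515838, "p": [98.27573419294451, 18.6863161165353]}
```

Request:
servo_tool --deltas "0 -0.4 19.1 0 0 0 0; 0 3.4 18.8 0 0 0 0; 0 6.8 17.9 0 0 0 0; 0 10.2 16.2 0 0 0 0; 0 13 14.1 0 0 0 0; 0 15.5 11.2 0 0 0 0; 0 17.3 8.1 0 0 0 0; 0 18.6 4.7 0 0 0 0"

```text
time_s: 9.05
position: [0.6605, -0.0586, 0.08]
tool_rot: [[0.0, 1.0, -0.002], [1.0, -0.0, 0.001], [0.001, -0.002, -1.0]]
ft_force: [-8.1, 0.8, -0.7]
grip_width: 0.0252
gripper_force: 32.8
```

```bash
python3 meas.py side scene
cat >> data.py <<'E'
calls+=[(8.3833,[2.3]*8)]
E
```

```text
t 9.05 crank -0.141 r 0.1 z 0.079979562178704 F [-8.1  0.8 -0.7]
side 9.05 (-3.082, 0.144, 11, 0.002)
scene 9.1 (-3.021, 0.144, 5, 0.001)
```

Request:
servo_tool --deltas "0 19.1 1 0 0 0 0; 0 18.9 -2.6 0 0 0 0; 0 18.1 -6.2 0 0 0 0; 0 16.6 -9.5 0 0 0 0; 0 14.5 -12.5 0 0 0 0; 0 11.9 -15 0 0 0 0; 0 8.7 -17.1 0 0 0 0; 0 5.4 -18.3 0 0 0 0"

```text
time_s: 9.82
position: [0.5795, 0.0532, 0.0801]
tool_rot: [[-0.0, 1.0, -0.001], [1.0, 0.0, -0.001], [-0.001, -0.001, -1.0]]
ft_force: [-1.4, -9.8, -6.3]
grip_width: 0.0245
gripper_force: 32.0
```

```bash
python3 meas.py side
cat >> data.py <<'E'
calls+=[(9.15,[2.3]*8)]
obs+=[(9.05,3.201),(9.1,3.255)]
E
python3 - <<'E'
from fit import *;from data import *
print(fit(calls,obs))
E
python3 plan.py 2.3*24
```

```text
t 9.8167 crank 1.389 r 0.0995 z 0.08007246715808185 F [-1.4 -9.8 -6.3]
side 9.8167 (-2.393, 0.142, 15, 0.002)
(array([0.02623419, 0.03358172]), array([ 0.00286082,  0.00912741,  0.00075514, -0.00388656, -0.01933525,
        0.00749909,  0.00204395]), np.float64(3.870841630871481), np.float64(0.9597202459649735), array([0.68278135]))
0 1.7 -19.1 0 0 0 0; 0 -1.9 -19 0 0 0 0; 0 -5.5 -18.4 0 0 0 0; 0 -8.9 -16.9 0 0 0 0; 0 -11.9 -15 0 0 0 0; 0 -14.6 -12.3 0 0 0 0; 0 -16.7 -9.4 0 0 0 0; 0 -18.2 -6.1 0 0 0 0
0 -18.9 -2.4 0 0 0 0; 0 -19.1 1.2 0 0 0 0; 0 -18.6 4.8 0 0 0 0; 0 -17.2 8.2 0 0 0 0; 0 -15.4 11.4 0 0 0 0; 0 -12.9 14.1 0 0 0 0; 0 -10 16.3 0 0 0 0; 0 -6.7 18 0 0 0 0
0 -3.2 18.8 0 0 0 0; 0 0.5 19.2 0 0 0 0; 0 4.1 18.7 0 0 0 0; 0 7.6 17.5 0 0 0 0; 0 10.8 15.8 0 0 0 0; 0 13.6 13.5 0 0 0 0; 0 15.9 10.6 0 0 0 0; 0 17.7 7.3 0 0 0 0
```

Request:
servo_tool --deltas "0 1.7 -19.1 0 0 0 0; 0 -1.9 -19 0 0 0 0; 0 -5.5 -18.4 0 0 0 0; 0 -8.9 -16.9 0 0 0 0; 0 -11.9 -15 0 0 0 0; 0 -14.6 -12.3 0 0 0 0; 0 -16.7 -9.4 0 0 0 0; 0 -18.2 -6.1 0 0 0 0"

```text
time_s: 10.53
position: [0.4636, -0.0231, 0.0802]
tool_rot: [[-0.0, 1.0, 0.001], [1.0, 0.0, -0.0], [-0.0, 0.001, -1.0]]
ft_force: [7.2, -1.6, -14.3]
grip_width: 0.0246
gripper_force: 31.5
```

Request:
servo_tool --deltas "0 -18.9 -2.4 0 0 0 0; 0 -19.1 1.2 0 0 0 0; 0 -18.6 4.8 0 0 0 0; 0 -17.2 8.2 0 0 0 0; 0 -15.4 11.4 0 0 0 0; 0 -12.9 14.1 0 0 0 0; 0 -10 16.3 0 0 0 0; 0 -6.7 18 0 0 0 0"

```text
time_s: 11.2
position: [0.5361, -0.1422, 0.0801]
tool_rot: [[0.001, 1.0, -0.001], [1.0, -0.001, 0.001], [0.001, -0.001, -1.0]]
ft_force: [1.6, 5.6, -7.5]
grip_width: 0.0251
gripper_force: 32.2
```

Request:
servo_tool --deltas "0 -3.2 18.8 0 0 0 0; 0 0.5 19.2 0 0 0 0; 0 4.1 18.7 0 0 0 0; 0 7.6 17.5 0 0 0 0; 0 10.8 15.8 0 0 0 0; 0 13.6 13.5 0 0 0 0; 0 15.9 10.6 0 0 0 0; 0 17.7 7.3 0 0 0 0"

```text
time_s: 11.87
position: [0.6572, -0.0737, 0.08]
tool_rot: [[0.0, 1.0, -0.002], [1.0, -0.0, 0.001], [0.001, -0.002, -1.0]]
ft_force: [-7.7, 2.2, -2.0]
grip_width: 0.025
gripper_force: 32.8
```

```bash
python3 meas.py side
cat >> data.py <<'E'
obs+=[(9.8167,3.89)]
calls+=[(9.8667,[2.3]*24)]
E
python3 plan.py 2.3*24
```

```text
t 11.8667 crank -0.295 r 0.1 z 0.07999391978781749 F [-7.7  2.2 -2. ]
side 11.8667 (-0.316, 0.139, 7, 0.002)
0 18.7 3.9 0 0 0 0; 0 19.1 0.3 0 0 0 0; 0 18.9 -3.4 0 0 0 0; 0 17.8 -7 0 0 0 0; 0 16.2 -10.2 0 0 0 0; 0 14 -13.1 0 0 0 0; 0 11.1 -15.5 0 0 0 0; 0 8.1 -17.4 0 0 0 0
0 4.6 -18.6 0 0 0 0; 0 0.9 -19.1 0 0 0 0; 0 -2.7 -18.9 0 0 0 0; 0 -6.2 -18.1 0 0 0 0; 0 -9.6 -16.6 0 0 0 0; 0 -12.6 -14.4 0 0 0 0; 0 -15.1 -11.8 0 0 0 0; 0 -17.1 -8.6 0 0 0 0
0 -18.4 -5.3 0 0 0 0; 0 -19 -1.7 0 0 0 0; 0 -19.1 2 0 0 0 0; 0 -18.3 5.6 0 0 0 0; 0 -16.9 9 0 0 0 0; 0 -14.9 12 0 0 0 0; 0 -12.3 14.6 0 0 0 0; 0 -9.3 16.7 0 0 0 0
```

Request:
servo_tool --deltas "0 18.7 3.9 0 0 0 0; 0 19.1 0.3 0 0 0 0; 0 18.9 -3.4 0 0 0 0; 0 17.8 -7 0 0 0 0; 0 16.2 -10.2 0 0 0 0; 0 14 -13.1 0 0 0 0; 0 11.1 -15.5 0 0 0 0; 0 8.1 -17.4 0 0 0 0"

```text
time_s: 12.58
position: [0.5939, 0.0494, 0.08]
tool_rot: [[-0.0, 1.0, -0.001], [1.0, 0.0, -0.001], [-0.001, -0.001, -1.0]]
ft_force: [-2.9, -8.9, -5.3]
grip_width: 0.0249
gripper_force: 32.3
```

Request:
servo_tool --deltas "0 4.6 -18.6 0 0 0 0; 0 0.9 -19.1 0 0 0 0; 0 -2.7 -18.9 0 0 0 0; 0 -6.2 -18.1 0 0 0 0; 0 -9.6 -16.6 0 0 0 0; 0 -12.6 -14.4 0 0 0 0; 0 -15.1 -11.8 0 0 0 0; 0 -17.1 -8.6 0 0 0 0"

```text
time_s: 13.25
position: [0.468, -0.0087, 0.0801]
tool_rot: [[-0.0, 1.0, 0.001], [1.0, 0.0, -0.0], [-0.0, 0.001, -1.0]]
ft_force: [6.7, -2.4, -14.3]
grip_width: 0.0251
gripper_force: 31.5
```

Request:
servo_tool --deltas "0 -18.4 -5.3 0 0 0 0; 0 -19 -1.7 0 0 0 0; 0 -19.1 2 0 0 0 0; 0 -18.3 5.6 0 0 0 0; 0 -16.9 9 0 0 0 0; 0 -14.9 12 0 0 0 0; 0 -12.3 14.6 0 0 0 0; 0 -9.3 16.7 0 0 0 0"

```text
time_s: 13.92
position: [0.5217, -0.1374, 0.0801]
tool_rot: [[0.001, 1.0, -0.001], [1.0, -0.001, 0.001], [0.001, -0.001, -1.0]]
ft_force: [2.4, 5.7, -7.2]
grip_width: 0.0249
gripper_force: 32.1
```

```bash
python3 meas.py wrist side
cat >> data.py <<'E'
obs+=[(11.8667,5.967)]
calls+=[(11.9167,[2.3]*24)]
E
python3 plan.py 2.3*24
```

```text
t 13.9167 crank -1.976 r 0.1009 z 0.08005618435646221 F [ 2.4  5.7 -7.2]
wrist 13.9167 None
side 13.9667 (1.906, 0.143, 6, 0.001)
0 -5.9 18.2 0 0 0 0; 0 -2.4 19 0 0 0 0; 0 1.2 19.1 0 0 0 0; 0 4.9 18.5 0 0 0 0; 0 8.4 17.2 0 0 0 0; 0 11.4 15.4 0 0 0 0; 0 14.2 12.8 0 0 0 0; 0 16.3 10 0 0 0 0
0 18 6.6 0 0 0 0; 0 18.9 3.1 0 0 0 0; 0 19.1 -0.6 0 0 0 0; 0 18.7 -4.2 0 0 0 0; 0 17.5 -7.6 0 0 0 0; 0 15.8 -10.9 0 0 0 0; 0 13.3 -13.7 0 0 0 0; 0 10.6 -16 0 0 0 0
0 7.3 -17.7 0 0 0 0; 0 3.8 -18.7 0 0 0 0; 0 0.1 -19.1 0 0 0 0; 0 -3.5 -18.9 0 0 0 0; 0 -7 -17.8 0 0 0 0; 0 -10.2 -16.1 0 0 0 0; 0 -13.2 -13.9 0 0 0 0; 0 -15.6 -11.1 0 0 0 0
```

Request:
servo_tool --deltas "0 -5.9 18.2 0 0 0 0; 0 -2.4 19 0 0 0 0; 0 1.2 19.1 0 0 0 0; 0 4.9 18.5 0 0 0 0; 0 8.4 17.2 0 0 0 0; 0 11.4 15.4 0 0 0 0; 0 14.2 12.8 0 0 0 0; 0 16.3 10 0 0 0 0"

```text
time_s: 14.68
position: [0.6519, -0.0877, 0.08]
tool_rot: [[0.0, 1.0, -0.002], [1.0, -0.0, 0.0], [0.0, -0.002, -1.0]]
ft_force: [-5.5, 1.7, -1.7]
grip_width: 0.0248
gripper_force: 32.7
```

Request:
servo_tool --deltas "0 18 6.6 0 0 0 0; 0 18.9 3.1 0 0 0 0; 0 19.1 -0.6 0 0 0 0; 0 18.7 -4.2 0 0 0 0; 0 17.5 -7.6 0 0 0 0; 0 15.8 -10.9 0 0 0 0; 0 13.3 -13.7 0 0 0 0; 0 10.6 -16 0 0 0 0"

```text
time_s: 15.35
position: [0.6072, 0.0437, 0.08]
tool_rot: [[-0.001, 1.0, -0.002], [1.0, 0.001, -0.001], [-0.001, -0.002, -1.0]]
ft_force: [-3.1, -8.9, -5.8]
grip_width: 0.025
gripper_force: 32.4
```

Request:
servo_tool --deltas "0 7.3 -17.7 0 0 0 0; 0 3.8 -18.7 0 0 0 0; 0 0.1 -19.1 0 0 0 0; 0 -3.5 -18.9 0 0 0 0; 0 -7 -17.8 0 0 0 0; 0 -10.2 -16.1 0 0 0 0; 0 -13.2 -13.9 0 0 0 0; 0 -15.6 -11.1 0 0 0 0"

```text
time_s: 16.02
position: [0.4744, 0.0047, 0.0802]
tool_rot: [[-0.001, 1.0, 0.001], [1.0, 0.001, -0.001], [-0.001, 0.001, -1.0]]
ft_force: [8.6, -4.9, -15.4]
grip_width: 0.0249
gripper_force: 31.4
```

```bash
python3 meas.py wrist side
cat >> data.py <<'E'
obs+=[(13.9667,8.189)]
calls+=[(14.0167,[2.3]*24)]
E
cp ang.json ang_bak.json; python3 plan.py 2.3*24
python3 - <<'E'
from fit import *;from data import *
print(fit(calls,obs))
E
```

```text
t 16.0167 crank 2.626 r 0.1001 z 0.08015166046478656 F [  8.6  -4.9 -15.4]
wrist 16.0167 None
side 16.0667 (-2.27, 0.144, 17, 0.002)
0 -17.4 -8 0 0 0 0; 0 -18.6 -4.5 0 0 0 0; 0 -19.1 -0.9 0 0 0 0; 0 -18.9 2.8 0 0 0 0; 0 -18.1 6.4 0 0 0 0; 0 -16.5 9.6 0 0 0 0; 0 -14.4 12.7 0 0 0 0; 0 -11.7 15.1 0 0 0 0
0 -8.6 17.1 0 0 0 0; 0 -5.2 18.4 0 0 0 0; 0 -1.6 19.1 0 0 0 0; 0 2.1 19 0 0 0 0; 0 5.7 18.3 0 0 0 0; 0 9 16.9 0 0 0 0; 0 12.1 14.8 0 0 0 0; 0 14.7 12.3 0 0 0 0
0 16.7 9.2 0 0 0 0; 0 18.3 5.9 0 0 0 0; 0 19 2.3 0 0 0 0; 0 19 -1.4 0 0 0 0; 0 18.5 -4.9 0 0 0 0; 0 17.2 -8.4 0 0 0 0; 0 15.3 -11.6 0 0 0 0; 0 12.8 -14.2 0 0 0 0
(array([0.02965359, 0.03269765]), array([-0.01514869, -0.00720384, -0.01034521, -0.01471064, -0.01789712,
        0.02913793,  0.02424035,  0.01694931,  0.01106917, -0.03282534]), np.float64(10.202490902188215), np.float64(1.0704820887913609), array([0.6720255]))
```

Request:
servo_tool --deltas "0 -17.4 -8 0 0 0 0; 0 -18.6 -4.5 0 0 0 0; 0 -19.1 -0.9 0 0 0 0; 0 -18.9 2.8 0 0 0 0; 0 -18.1 6.4 0 0 0 0; 0 -16.5 9.6 0 0 0 0; 0 -14.4 12.7 0 0 0 0; 0 -11.7 15.1 0 0 0 0"

```text
time_s: 16.78
position: [0.5081, -0.1301, 0.0801]
tool_rot: [[0.001, 1.0, -0.002], [1.0, -0.001, 0.0], [0.0, -0.002, -1.0]]
ft_force: [2.4, 4.5, -9.3]
grip_width: 0.0253
gripper_force: 32.2
```

Request:
servo_tool --deltas "0 -8.6 17.1 0 0 0 0; 0 -5.2 18.4 0 0 0 0; 0 -1.6 19.1 0 0 0 0; 0 2.1 19 0 0 0 0; 0 5.7 18.3 0 0 0 0; 0 9 16.9 0 0 0 0; 0 12.1 14.8 0 0 0 0; 0 14.7 12.3 0 0 0 0"

```text
time_s: 17.45
position: [0.6448, -0.1004, 0.08]
tool_rot: [[0.0, 1.0, -0.001], [1.0, -0.0, 0.001], [0.001, -0.001, -1.0]]
ft_force: [-4.8, 3.3, -2.9]
grip_width: 0.0247
gripper_force: 32.8
```

Request:
servo_tool --deltas "0 16.7 9.2 0 0 0 0; 0 18.3 5.9 0 0 0 0; 0 19 2.3 0 0 0 0; 0 19 -1.4 0 0 0 0; 0 18.5 -4.9 0 0 0 0; 0 17.2 -8.4 0 0 0 0; 0 15.3 -11.6 0 0 0 0; 0 12.8 -14.2 0 0 0 0"

```text
time_s: 18.12
position: [0.6199, 0.0359, 0.08]
tool_rot: [[-0.001, 1.0, -0.003], [1.0, 0.001, -0.002], [-0.002, -0.003, -1.0]]
ft_force: [-6.5, -8.6, -3.5]
grip_width: 0.0254
gripper_force: 32.7
```

```bash
cat >> data.py <<'E'
obs+=[(16.0667,10.296)]
calls+=[(16.1167,[2.3]*24)]
E
python3 plan.py 2.3*40
python3 - <<'E'
from fit import *;from data import *
x,r,*_=fit(calls,obs);print(x,r)
T,TH,W=sim(rowsegs(calls),*x);print([(round(t,2),round(w,2)) for t,w in zip(T[::48],W[::48]) if t>7]);i=T>8;j=W[i]<.83;print(W.max(),T[i][j])
E
```

```text
0 9.9 -16.4 0 0 0 0; 0 6.5 -18 0 0 0 0; 0 3 -18.9 0 0 0 0; 0 -0.6 -19.1 0 0 0 0; 0 -4.3 -18.7 0 0 0 0; 0 -7.7 -17.5 0 0 0 0; 0 -11 -15.7 0 0 0 0; 0 -13.7 -13.3 0 0 0 0
0 -16 -10.4 0 0 0 0; 0 -17.8 -7.3 0 0 0 0; 0 -18.7 -3.7 0 0 0 0; 0 -19.2 -0.1 0 0 0 0; 0 -18.8 3.6 0 0 0 0; 0 -17.7 7.1 0 0 0 0; 0 -16.1 10.3 0 0 0 0; 0 -13.9 13.3 0 0 0 0
0 -11 15.6 0 0 0 0; 0 -7.9 17.4 0 0 0 0; 0 -4.4 18.6 0 0 0 0; 0 -0.8 19.2 0 0 0 0; 0 2.8 18.9 0 0 0 0; 0 6.5 18 0 0 0 0; 0 9.7 16.5 0 0 0 0; 0 12.7 14.3 0 0 0 0
0 15.2 11.7 0 0 0 0; 0 17.1 8.5 0 0 0 0; 0 18.5 5.1 0 0 0 0; 0 19 1.5 0 0 0 0; 0 19.1 -2.2 0 0 0 0; 0 18.2 -5.7 0 0 0 0; 0 16.8 -9.1 0 0 0 0; 0 14.8 -12.2 0 0 0 0
0 12.2 -14.7 0 0 0 0; 0 9.2 -16.8 0 0 0 0; 0 5.8 -18.2 0 0 0 0; 0 2.2 -19.1 0 0 0 0; 0 -1.4 -19 0 0 0 0; 0 -5.1 -18.5 0 0 0 0; 0 -8.5 -17.2 0 0 0 0; 0 -11.6 -15.2 0 0 0 0
[0.03049686 0.03252087] [-0.01981978 -0.01220338 -0.01469268 -0.01902999 -0.01988375  0.0305861
  0.02578786  0.02131013  0.01981988 -0.01750138 -0.01880897]
[(np.float64(7.02), np.float64(0.72)), (np.float64(7.22), np.float64(0.75)), (np.float64(7.42), np.float64(
[... 1865 characters left out ...]
(np.float64(17.22), np.float64(1.04)), (np.float64(17.42), np.float64(1.05)), (np.float64(17.62), np.float64(1.06)), (np.float64(17.82), np.float64(1.07)), (np.float64(18.02), np.float64(1.07))]
1.0769539523319258 [9.17086667 9.17503333 9.1792     9.18336667 9.18753333 9.1917
 9.19586667 9.20003333 9.2042     9.20836667 9.21253333 9.2167
 9.22086667 9.22503333 9.2292     9.23336667 9.23753333 9.2417
 9.24586667 9.25003333 9.2542     9.25836667 9.26253333 9.2667
 9.27086667 9.27503333 9.2792     9.28336667 9.28753333 9.2917
 9.29586667 9.30003333 9.3042     9.30836667 9.31253333 9.3167
 9.32086667 9.32503333 9.3292     9.33336667 9.33753333 9.3417
 9.34586667 9.35003333 9.3542     9.35836667]
```

Request:
servo_tool --deltas "0 9.9 -16.4 0 0 0 0; 0 6.5 -18 0 0 0 0; 0 3 -18.9 0 0 0 0; 0 -0.6 -19.1 0 0 0 0; 0 -4.3 -18.7 0 0 0 0; 0 -7.7 -17.5 0 0 0 0; 0 -11 -15.7 0 0 0 0; 0 -13.7 -13.3 0 0 0 0"

```text
time_s: 18.78
position: [0.483, 0.0174, 0.0802]
tool_rot: [[-0.001, 1.0, 0.001], [1.0, 0.001, -0.001], [-0.001, 0.001, -1.0]]
ft_force: [7.2, -6.8, -14.9]
grip_width: 0.0253
gripper_force: 31.6
```

Request:
servo_tool --deltas "0 -16 -10.4 0 0 0 0; 0 -17.8 -7.3 0 0 0 0; 0 -18.7 -3.7 0 0 0 0; 0 -19.2 -0.1 0 0 0 0; 0 -18.8 3.6 0 0 0 0; 0 -17.7 7.1 0 0 0 0; 0 -16.1 10.3 0 0 0 0; 0 -13.9 13.3 0 0 0 0"

```text
time_s: 19.45
position: [0.4959, -0.1211, 0.0801]
tool_rot: [[0.0, 1.0, -0.002], [1.0, -0.0, 0.0], [0.0, -0.002, -1.0]]
ft_force: [3.4, 4.2, -9.0]
grip_width: 0.025
gripper_force: 32.2
```

Request:
servo_tool --deltas "0 -11 15.6 0 0 0 0; 0 -7.9 17.4 0 0 0 0; 0 -4.4 18.6 0 0 0 0; 0 -0.8 19.2 0 0 0 0; 0 2.8 18.9 0 0 0 0; 0 6.5 18 0 0 0 0; 0 9.7 16.5 0 0 0 0; 0 12.7 14.3 0 0 0 0"

```text
time_s: 20.12
position: [0.6355, -0.1123, 0.08]
tool_rot: [[0.0, 1.0, -0.001], [1.0, -0.0, 0.001], [0.001, -0.001, -1.0]]
ft_force: [-3.3, 2.7, -4.1]
grip_width: 0.025
gripper_force: 32.8
```

Request:
servo_tool --deltas "0 15.2 11.7 0 0 0 0; 0 17.1 8.5 0 0 0 0; 0 18.5 5.1 0 0 0 0; 0 19 1.5 0 0 0 0; 0 19.1 -2.2 0 0 0 0; 0 18.2 -5.7 0 0 0 0; 0 16.8 -9.1 0 0 0 0; 0 14.8 -12.2 0 0 0 0"

```text
time_s: 20.78
position: [0.6313, 0.0263, 0.08]
tool_rot: [[-0.001, 1.0, -0.003], [1.0, 0.001, -0.001], [-0.001, -0.003, -1.0]]
ft_force: [-6.7, -7.4, -3.0]
grip_width: 0.0249
gripper_force: 32.8
```

Request:
servo_tool --deltas "0 12.2 -14.7 0 0 0 0; 0 9.2 -16.8 0 0 0 0; 0 5.8 -18.2 0 0 0 0; 0 2.2 -19.1 0 0 0 0; 0 -1.4 -19 0 0 0 0; 0 -5.1 -18.5 0 0 0 0; 0 -8.5 -17.2 0 0 0 0; 0 -11.6 -15.2 0 0 0 0"

```text
time_s: 21.45
position: [0.4931, 0.0283, 0.0802]
tool_rot: [[-0.001, 1.0, 0.001], [1.0, 0.001, -0.001], [-0.001, 0.001, -1.0]]
ft_force: [7.3, -7.9, -14.6]
grip_width: 0.0249
gripper_force: 31.7
```

```bash
cat >> data.py <<'E'
calls+=[(18.1167,[2.3]*40)]
E
python3 plan.py 2.3*24
```

```text
0 -14.2 -12.7 0 0 0 0; 0 -16.5 -9.8 0 0 0 0; 0 -18 -6.5 0 0 0 0; 0 -18.9 -2.9 0 0 0 0; 0 -19.1 0.7 0 0 0 0; 0 -18.7 4.4 0 0 0 0; 0 -17.4 7.8 0 0 0 0; 0 -15.7 11 0 0 0 0
0 -13.2 13.8 0 0 0 0; 0 -10.4 16.1 0 0 0 0; 0 -7.2 17.7 0 0 0 0; 0 -3.6 18.8 0 0 0 0; 0 -0 19.1 0 0 0 0; 0 3.6 18.8 0 0 0 0; 0 7.2 17.8 0 0 0 0; 0 10.4 16 0 0 0 0
0 13.3 13.8 0 0 0 0; 0 15.7 11 0 0 0 0; 0 17.4 7.8 0 0 0 0; 0 18.7 4.3 0 0 0 0; 0 19.1 0.7 0 0 0 0; 0 18.9 -2.9 0 0 0 0; 0 18 -6.5 0 0 0 0; 0 16.5 -9.8 0 0 0 0
```

Request:
servo_tool --deltas "0 -14.2 -12.7 0 0 0 0; 0 -16.5 -9.8 0 0 0 0; 0 -18 -6.5 0 0 0 0; 0 -18.9 -2.9 0 0 0 0; 0 -19.1 0.7 0 0 0 0; 0 -18.7 4.4 0 0 0 0; 0 -17.4 7.8 0 0 0 0; 0 -15.7 11 0 0 0 0"

```text
time_s: 22.12
position: [0.4851, -0.1104, 0.0801]
tool_rot: [[0.0, 1.0, -0.002], [1.0, -0.0, 0.001], [0.001, -0.002, -1.0]]
ft_force: [3.8, 3.6, -10.4]
grip_width: 0.0248
gripper_force: 32.1
```

Request:
servo_tool --deltas "0 -13.2 13.8 0 0 0 0; 0 -10.4 16.1 0 0 0 0; 0 -7.2 17.7 0 0 0 0; 0 -3.6 18.8 0 0 0 0; 0 0 19.1 0 0 0 0; 0 3.6 18.8 0 0 0 0; 0 7.2 17.8 0 0 0 0; 0 10.4 16 0 0 0 0"

```text
time_s: 22.78
position: [0.6246, -0.1227, 0.0801]
tool_rot: [[0.001, 1.0, -0.001], [1.0, -0.001, 0.001], [0.001, -0.001, -1.0]]
ft_force: [-2.4, 2.4, -4.3]
grip_width: 0.0249
gripper_force: 32.7
```

Request:
servo_tool --deltas "0 13.3 13.8 0 0 0 0; 0 15.7 11 0 0 0 0; 0 17.4 7.8 0 0 0 0; 0 18.7 4.3 0 0 0 0; 0 19.1 0.7 0 0 0 0; 0 18.9 -2.9 0 0 0 0; 0 18 -6.5 0 0 0 0; 0 16.5 -9.8 0 0 0 0"

```text
time_s: 23.45
position: [0.6411, 0.0152, 0.08]
tool_rot: [[-0.001, 1.0, -0.003], [1.0, 0.001, -0.001], [-0.001, -0.003, -1.0]]
ft_force: [-7.7, -7.7, -1.4]
grip_width: 0.025
gripper_force: 32.9
```

```bash
cat >> data.py <<'E'
calls+=[(21.45,[2.3]*24)]
E
python3 meas.py side wrist
python3 - <<'E'
from fit import *;from data import *
x,r,th,w,_=fit(calls,obs);print(th,w)
E
```

```text
t 23.45 crank 0.644 r 0.0995 z 0.08001928224151507 F [-7.7 -7.7 -1.4]
side 23.45 (-0.684, 0.141, 6, 0.0)
wrist 23.5 None
18.09142198682354 1.0814381698350097
```

```bash
python3 plan.py 1.5*8
```

```text
0 9.5 -8 0 0 0 0; 0 8.5 -9.2 0 0 0 0; 0 7.4 -10.1 0 0 0 0; 0 5.9 -11 0 0 0 0; 0 4.6 -11.6 0 0 0 0; 0 3.1 -12.1 0 0 0 0; 0 1.5 -12.4 0 0 0 0; 0 0 -12.5 0 0 0 0
```

Request:
servo_tool --deltas "0 9.5 -8 0 0 0 0; 0 8.5 -9.2 0 0 0 0; 0 7.4 -10.1 0 0 0 0; 0 5.9 -11 0 0 0 0; 0 4.6 -11.6 0 0 0 0; 0 3.1 -12.1 0 0 0 0; 0 1.5 -12.4 0 0 0 0; 0 0 -12.5 0 0 0 0"

```text
time_s: 24.22
position: [0.5546, 0.0546, 0.0801]
tool_rot: [[-0.001, 1.0, -0.001], [1.0, 0.001, -0.001], [-0.001, -0.001, -1.0]]
ft_force: [0.5, -7.2, -8.2]
grip_width: 0.0251
gripper_force: 32.3
```

```bash
cat >> data.py <<'E'
obs+=[(23.45,18.166)]
calls+=[(23.55,[1.5]*8)]
E
python3 meas.py side
python3 - <<'E'
from fit import *;from data import *
x,r,th,w,_=fit(calls,obs);print(x,r,th,w)
T,TH,W=sim(rowsegs(calls),*x);print(np.interp(23.45,T,TH))
for n in range(0,13,1):
  for rate in (1.5,):
    T,TH,W=sim([(24.267,24.267+n/12,rate),(24.267+n/12,26.5,0)],x[0],x[1],w-.05,0);print(n,rate,round(TH[-1],3))
E
```

```text
t 24.2167 crank 1.64 r 0.0995 z 0.080089044409581 F [ 0.5 -7.2 -8.2]
side 24.2167 (-0.051, 0.142, 7, 0.002)
[0.03177972 0.03229722] [-0.02723348 -0.02080865 -0.02296673 -0.02730434 -0.02531215  0.02866855
  0.02397968  0.02313024  0.02667368 -0.00241381  0.00512671 -0.02138396] 18.725058954216337 0.6133452734735583
18.144616040357736
0 1.5 0.096
1 1.5 0.135
2 1.5 0.175
3 1.5 0.216
4 1.5 0.256
5 1.5 0.297
6 1.5 0.338
7 1.5 0.379
8 1.5 0.42
9 1.5 0.461
10 1.5 0.503
11 1.5 0.544
12 1.5 0.586
```

```bash
python3 plan.py 1.5*11 0*5
```

```text
0 -1.5 -12.4 0 0 0 0; 0 -3.1 -12.1 0 0 0 0; 0 -4.6 -11.6 0 0 0 0; 0 -6 -11 0 0 0 0; 0 -7.3 -10.1 0 0 0 0; 0 -8.6 -9.1 0 0 0 0; 0 -9.5 -8 0 0 0 0; 0 -10.6 -6.8 0 0 0 0
0 -11.2 -5.4 0 0 0 0; 0 -11.9 -3.9 0 0 0 0; 0 -12.2 -2.4 0 0 0 0; 0 -0 -0 0 0 0 0; 0 -0 -0 0 0 0 0; 0 -0 -0 0 0 0 0; 0 -0 -0 0 0 0 0; 0 -0 -0 0 0 0 0
```

Request:
servo_tool --deltas "0 -1.5 -12.4 0 0 0 0; 0 -3.1 -12.1 0 0 0 0; 0 -4.6 -11.6 0 0 0 0; 0 -6 -11 0 0 0 0; 0 -7.3 -10.1 0 0 0 0; 0 -8.6 -9.1 0 0 0 0; 0 -9.5 -8 0 0 0 0; 0 -10.6 -6.8 0 0 0 0"

```text
time_s: 24.93
position: [0.4738, 0.0035, 0.0801]
tool_rot: [[-0.0, 1.0, -0.0], [1.0, 0.0, 0.0], [0.0, -0.0, -1.0]]
ft_force: [5.0, -1.6, -11.7]
grip_width: 0.0252
gripper_force: 31.9
```

Request:
servo_tool --deltas "0 -11.2 -5.4 0 0 0 0; 0 -11.9 -3.9 0 0 0 0; 0 -12.2 -2.4 0 0 0 0; 0 0 0 0 0 0 0; 0 0 0 0 0 0 0; 0 0 0 0 0 0 0; 0 0 0 0 0 0 0; 0 0 0 0 0 0 0"

```text
time_s: 25.6
position: [0.4623, -0.0309, 0.0801]
tool_rot: [[-0.001, 1.0, -0.002], [1.0, 0.001, 0.001], [0.001, -0.002, -1.0]]
ft_force: [-4.5, 0.4, -9.5]
grip_width: 0.0251
gripper_force: 32.2
```

```bash
python3 meas.py scene side wrist
python3 - <<'E'
from meas import *
for n in("scene","side","wrist"):
    p=env.get_image(n)
    if n=="wrist":save(p,"w3.png")
    for a in env.spot_point("index",p)[:1]:
        o,d=(rayw if n=="wrist" else ray)(p,a["uv"]);q=(o+d*(.044-o[2])/d[2])[:2]-C;print(n,a["conf"],np.arctan2(q[1],q[0]),np.hypot(*q), red(p,rayw if n=="wrist" else ray))
E
```

```text
t 25.6 crank 3.004 r 0.1001 z 0.0801292608770309 F [-4.5  0.4 -9.5]
scene 25.6 (0.637, 0.14, 13, 0.002)
side 25.65 (0.658, 0.144, 11, 0.003)
wrist 25.7 (0.643, 0.141, 234, 0.003)
t 25.75 crank 3.006 r 0.1001 z 0.08012278257610148 F [-5.6  0.6 -8.9]
scene 0.73 0.5550685309269057 0.15016663545341147 (0.65, 0.142, 13, 0.002)
side 0.83 0.5832207360631725 0.15255756928898828 (0.658, 0.144, 9, 0.002)
wrist 0.6 0.5647605814485401 0.15802606299943844 (0.645, 0.141, 229, 0.003)
```

View pics/w3.png

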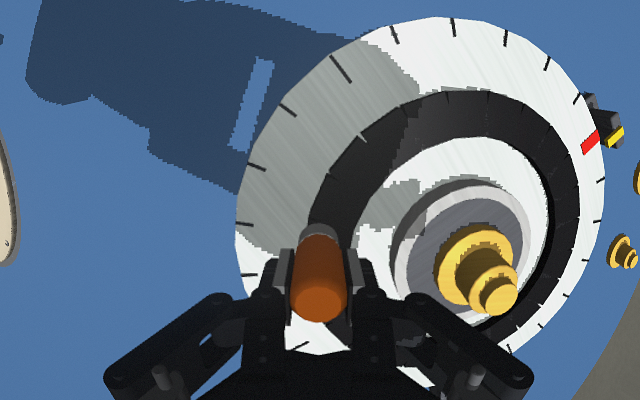

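The wrist view shows the red mark at (590,142) just past the yellow pointer at (616,138), with the brass part upright and centred.

Run:
```python
from meas import *
for n in("scene","side","wrist"):
    p=env.get_image(n);fn=rayw if n=="wrist" else ray
    h=cv2.cvtColor(p["img"],cv2.COLOR_RGB2HSV);m=(h[...,0]>20)&(h[...,0]<35)&(h[...,1]>130)&(h[...,2]>80)
    Q=[]
    for v,u in zip(*np.nonzero(m)):
        o,d=fn(p,(u,v));q=(o+d*(.05-o[2])/d[2])[:2]-C
        if .15<np.hypot(*q)<.2 and .3<np.arctan2(q[1],q[0])<.9:Q.append(q)
    Q=np.array(Q);a=np.arctan2(Q[:,1],Q[:,0]);r=np.hypot(*Q.T);print(n,len(Q),np.median(a),a.min(),a.max(),r.min(),r.max(),red(p,fn))
from fit import sim
for n in range(3,9):
    print(n,sim([(0,n/12,1.4),(n/12,2,0)],.0318,.0323,0,0)[1][-1])
```

```text
t 26.05 crank 3.007 r 0.1001 z 0.08010449054367952 F [-6.2  0.9 -8.7]
scene 11 0.585231039215353 0.5712221221713396 0.5992308432616611 0.16085884871880707 0.18146480356264744 (0.65, 0.142, 13, 0.002)
side 12 0.5934511177241577 0.5659521152331095 0.6169436141336294 0.1528770212989252 0.1776463019296865 (0.658, 0.144, 9, 0.002)
wrist 181 0.5867232490312122 0.5571822015982271 0.6187957251884928 0.152972280628218 0.18244566072876106 (0.645, 0.142, 232, 0.003)
3 0.018788683436856413
4 0.035654223498003054
5 0.05595396302620246
6 0.07893016778274793
7 0.10404422598158239
8 0.130885713367498
```

```bash
python3 plan.py -1.4*5 0*3
```

```text
0 11.4 2.2 0 0 0 0; 0 11.1 3.5 0 0 0 0; 0 10.6 4.8 0 0 0 0; 0 10 6 0 0 0 0; 0 9.3 7.2 0 0 0 0; 0 -0 -0 0 0 0 0; 0 -0 -0 0 0 0 0; 0 -0 -0 0 0 0 0
```

Request:
servo_tool --deltas "0 11.4 2.2 0 0 0 0; 0 11.1 3.5 0 0 0 0; 0 10.6 4.8 0 0 0 0; 0 10 6 0 0 0 0; 0 9.3 7.2 0 0 0 0; 0 0 0 0 0 0 0; 0 0 0 0 0 0 0; 0 0 0 0 0 0 0"

```text
time_s: 26.87
position: [0.4865, 0.021, 0.0801]
tool_rot: [[-0.0, 1.0, -0.001], [1.0, 0.0, 0.0], [0.0, -0.001, -1.0]]
ft_force: [-3.7, 3.2, -11.2]
grip_width: 0.0248
gripper_force: 32.1
```

```bash
python3 meas.py scene side wrist
```

```text
t 26.8667 crank 2.423 r 0.0996 z 0.0801365176529606 F [ -3.7   3.2 -11.2]
scene 26.8667 (0.545, 0.14, 13, 0.002)
side 26.9167 (0.55, 0.145, 12, 0.002)
wrist 26.9667 (0.539, 0.141, 232, 0.003)
```

```bash
python3 plan.py 1.4*3
```

```text
0 -9.3 -7.2 0 0 0 0; 0 -10 -6 0 0 0 0; 0 -10.6 -4.8 0 0 0 0
```

Request:
servo_tool --deltas "0 -9.3 -7.2 0 0 0 0; 0 -10 -6 0 0 0 0; 0 -10.6 -4.8 0 0 0 0; 0 0 0 0 0 0 0; 0 0 0 0 0 0 0; 0 0 0 0 0 0 0; 0 0 0 0 0 0 0; 0 0 0 0 0 0 0"

```text
time_s: 27.68
position: [0.4679, -0.0095, 0.0801]
tool_rot: [[0.001, 1.0, -0.002], [1.0, -0.001, 0.0], [0.0, -0.002, -1.0]]
ft_force: [-6.0, 2.1, -12.0]
grip_width: 0.025
gripper_force: 32.1
```

```bash
python3 meas.py scene side wrist
```

```text
t 27.6833 crank 2.783 r 0.0999 z 0.08013147344112842 F [ -6.    2.1 -12. ]
scene 27.6833 (0.606, 0.139, 11, 0.002)
side 27.7333 (0.61, 0.144, 10, 0.002)
wrist 27.7833 (0.594, 0.141, 225, 0.003)
```

Request:
servo_tool --deltas "0.5 0 0 0 0 0 0; 0.5 0 0 0 0 0 0; 0.5 0 0 0 0 0 0; 0.5 0 0 0 0 0 0; 0.5 0 0 0 0 0 0; 0.5 0 0 -5 0 0 0; 0.5 0 0 -10 0 0 0; 0.5 0 0 -15 0 0 0"

```text
time_s: 28.5
position: [0.4684, -0.0091, 0.1104]
tool_rot: [[0.0, 1.0, -0.002], [1.0, -0.0, 0.0], [0.0, -0.002, -1.0]]
ft_force: [-0.2, 0.4, 0.2]
grip_width: 0.0425
gripper_force: 0.0
```

Request:
servo_tool --deltas "0.5 0 0 -25 0 0 0; 0.5 0 0 -25 0 0 0; 0.5 0 0 -25 0 0 0; 0.5 0 0 -25 0 0 0; 0.5 0 0 0 0 0 0; 0.5 0 0 0 0 0 0; 0.5 0 0 0 0 0 0; 0.5 0 0 0 0 0 0"

```text
time_s: 29.17
position: [0.4683, -0.0091, 0.2094]
tool_rot: [[0.0, 1.0, -0.002], [1.0, -0.0, 0.001], [0.001, -0.002, -1.0]]
ft_force: [0.3, -0.5, -0.2]
grip_width: 0.0429
gripper_force: 0.0
```

```bash
python3 meas.py scene side wrist
python3 - <<'E'
from h import *
p=env.get_image("wrist");save(p,"w4.png")
E
```

```text
t 29.1667 crank 2.777 r 0.0997 z 0.2094190482725356 F [ 0.3 -0.5 -0.2]
scene 29.1667 (0.606, 0.139, 11, 0.002)
side 29.2167 (0.61, 0.144, 10, 0.002)
wrist 29.2667 (0.593, 0.141, 143, 0.003)
```

View pics/w4.png

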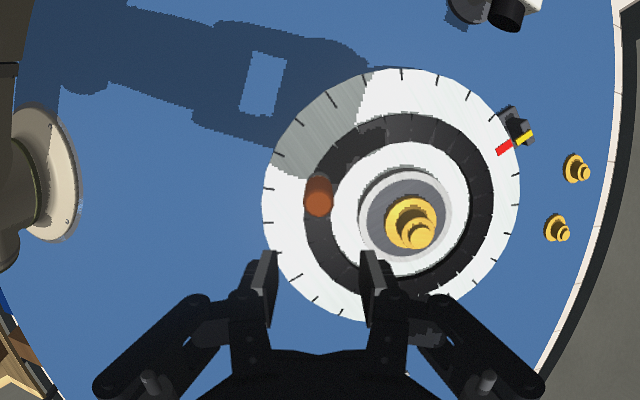

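The red mark at (505,147) lines up with the yellow pointer at (524,137). The handle has been released and everything is at rest.

```bash
python3 -c "
from rig import env
print(env.close_job())"
```

```text
the job is handed in; nothing more can be done
None
```

The job is handed in at about 29 s of the 67 s allowed, with no verdict returned. By my camera fits the table held about 1.0–1.1 rad/s for over 7 s and peaked near 1.1. It then stopped with the red mark about 2 mm from the pointer, the handle released and everything at rest.

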